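# Load a hook tray through the sprung flaps of a hook box

### The arm

A 6-joint arm with a two-finger parallel gripper is mounted at the origin on the work surface. World frame = base frame: x ahead of the robot, y to its left, z up, the work surface at z = 0. Lengths are in m, angles in degrees, forces in N, time in s.
With the tool pointing down it reaches from about 0.25 to 0.8 m from the base axis. Payload 3.9 kg.
Tool frame: the origin (TCP) lies at the very end of the fingers, on their centre line; the grasp point (between the pads) lies 19 mm behind it (arm.grasp_offset is the distance from the TCP to the grasp point, in m); y points along the fingers, x is the direction in which the jaws open and shut, and the axes are right-handed (so a half turn about y gives the same grasp; the last joint's range is limited). The gripper opens to 85 mm and grips with 20 to 120 N. Pads are 22 mm wide; open, the fingers measure 114 mm over their backs; the gripper's body (76 mm by 85 mm) begins 54 mm behind the grasp point. The pads swing forward as they close: fully open they stand 13 mm farther back than shut.
Start: joints at [75.287, 14.897, -7.913, 67.191, 0, 90], TCP at [0.133, 0.508, 0.231] pointing down, gripper open.
Joint ranges: [-159.42, 159.42], [-47.68, 98.78], [-73.54, 78.23], [-108.79, 121.32], [-90, 84.71], [-180, 180]. Speed limits (degrees/s): [147.25, 147.25, 180, 180, 180, 180].

### API

Orientations are given as [roll, pitch, yaw] about the fixed x, y, z axes, in that order (R = Rz(yaw) Ry(pitch) Rx(roll)).
In Python, from cell import arm gives the robot as it stands. Calls block until the motion is done:
- arm.reach(position, orientation): joint-space move of the TCP to a pose.
- arm.move_l(position, rot=None, max_speed=0.15, guard=None): straight line of the TCP; rot=None keeps the orientation; max_speed is the mean speed in m/s. With guard (N) it stops when the force on the tool has changed by that much, and returns True; else False.
- arm.movej(angles): joint-space move.
- arm.move_gripper(opening, newtons=None): opening from 0.0 (shut) to 1.0 (fully open); newtons is the grip in N (None keeps the last); returns when the fingers have stopped.
- arm.sleep(seconds).
- arm.ik(position, orientation): joint angles nearest the present ones, or None.
- arm.get_obs(): the state.
- arm.capture(name): name is "scene" or "top" or "wrist"; returns a dict with "pixels" (480x640x3 uint8, red, green, blue), "range_z" (480x640 float32, m along the optical axis (not along the pixel's ray), 0 where there is no reading), "camera_matrix" (3x3 intrinsics, pixels), "k1" (the pictures are not rectified: a ray, as slopes to the right and down, at radius r is drawn at 1 + k1 r^2 times it, then the intrinsics apply), "camera_from_world" (4x4, takes a point from world to camera coordinates). Camera axes: x right, y down, z forward; pixel columns grow to the right and rows downward; lengths in m; the calibration is good to about 2 mm. A picture is of the moment at which its call begins.
A pose or a line that the arm cannot do raises arm.MotionError and nothing moves.
- arm.hand_in(): hands the job in, once; it reports no verdict.
The state is a dict: "t": time; "joint_positions": joint angles; "joint_vel": joint speeds; "effort": joint torques, N m; "position": TCP position; "eef_rot": TCP orientation; "force": force on the tool from outside, world axes, zero at the start; "ft_torque": the same for the moment, N m; "opening": opening from 0.0 (shut) to 1.0 (fully open).
Only numpy, scipy, OpenCV 4.12 (cv2) and the standard library are available. Lean on these libraries where they do the work, as an engineer would, in place of code of your own. Each camera call takes 0.05 s, during which the arm holds its last target.

### The job

Load the tray of slate hooks into the green steel hook box: pick it up by its handle, set it nose first on the box's front ledge and slide it in through the sprung flap doors until it is fully home against the back stop and the flaps have shut behind it, then let go. The back stop is set at a different depth each time, so feel for it and bring the tray up to it gently, never pushing it against the inside of the box with more than 25 N. Keep the tray upright and leave the dish, hammer head and loose hooks where they are.

Things in the scene. Friction and masses are not known exactly. Their poses are not given: they have to be found in the camera images.
- hookbox: Green steel hook box fixed to the bench. Origin on the bench (z = 0), in the plane of the flap door, on the centre line; +x points inward (away from the robot, the way to push), z up. Steel floor 6 mm thick, x = -105 to 180 mm. Door opening at x = 0 has no top bar. Walls outside y = +-32 mm, 46 mm high. Hidden back stop: the tray's origin is home somewhere from x = 76 to 106 mm.
- ledge (a point): Point on the floor of the box's front ledge (box x = -55 mm, 6 mm above the bench), where the tray's origin goes before the push, its nose then 13 mm short of the flaps. Ledge x = -105 to 0 mm; side guides 49 mm apart, 18 mm high over the floor, flaring at the front end.
- slot (a point): Middle of the roof slot (box x = 107 mm), 48 mm above the bench at the roof's top. Roof from box x = 34 to 180 mm; the slot along its centre line is 22 mm wide, open at both ends, and lets the tray handle's stem through. Under the roof, guides 49 mm apart lead the tray to the back stop.
- hooktray: Aluminium tray of slate hooks, 0.28 to 0.46 kg. Origin at its underside below the handle, +x to its nose. Tub 44 mm wide, 28 high, x = -35 (square tail) to 23, tapering to a blunt tip at x = 42 mm. On a 10 mm stem at the origin sits a black grip block, 24 mm in x, 16 in y, 52 to 94 mm above the underside: grip it fore and aft (across x), or it pitches in the fingers when pushed.
- flap_left (a joint): Left (+y) yellow flap leaf: rad, 0 shut, to 1.55 opened inward (never outward). Upright hinge at box x = 3, y = 31 mm; 29 mm wide, 10 to 42 mm above the bench. A spring shuts it (0.015 N m shut, 0.05 open). The tray pushes it open; it scrapes the tray's side with a few newtons of drag until the tail is some 30 mm past the door.
- flap_right (a joint): Right (-y) flap door leaf, mirror image of the left one: 0 shut, positive opened inward.
- telltale (a joint): Light spring pin (under 1 N) in the back stop, on the centre line, 23 mm above the bench; red tail at the box's rear. Metres pushed in: 0 untouched. It stands 6 mm out of the stop's face, so about 0.006 means that the tray's nose touches the stop (home), where the push force rises steeply; 0.0042 still counts. The tray stays where it is let go.
- dish: White ceramic hook dish, 100 mm across, 35 mm high, origin at the centre of its underside. Bystander.
- hammerhead: Bronze hammer head, 100 x 28 x 28 mm, lying along its x, origin below its middle. Bystander.
- hook_a: Loose stainless slate hook, 90 mm long, 4 mm thick wire, lying along its x on the bench. Bystander.
- hook_b: Second loose hook, the same. Bystander.
Not all that is in view belongs to the job. Leave any purple look-alike of the hooktray alone.

How it is judged:
By the outcome, as a careful person would: the job done as asked, in the order asked, and still so for the second after the job is handed in, with the robot touching nothing.
It also fails if it takes over 54 s, if anything falls off the work surface, if the arm or the gripper's body presses on something with over 40 N, if the wrist force passes 120 N, or if a joint passes its speed limit or range.

## Working session

There is one attempt and no reset: what is moved stays moved. The work goes in short steps, each a Python script; the robot and the scene stay as the last script left them, time stands still between calls to the robot, and variables do not carry over. Pictures are saved under pics/ and viewed, and the job is handed in when it is done.

```bash
ls; mkdir -p pics
cat > h.py <<'E'
import numpy as np, cv2
from cell import arm
def save(n,img): cv2.imwrite('pics/'+n+'.png',img[:,:,::-1])
def pts(c):
    K=np.array(c['camera_matrix']);k1=c['k1'];d=c['range_z']
    h,w=d.shape;u,v=np.meshgrid(np.arange(w),np.arange(h))
    q=cv2.undistortPoints(np.stack([u,v],-1).reshape(-1,1,2).astype(np.float64),K,np.array([k1,0,0,0.])).reshape(h,w,2)
    P=np.concatenate([q*d[...,None],d[...,None]],-1)
    T=np.linalg.inv(np.array(c['camera_from_world']))
    W=P@T[:3,:3].T+T[:3,3]; W[d==0]=np.nan
    return W
E
python3 - <<'E'
from h import *
o=arm.get_obs();print(o)
for n in['scene','top','wrist']:
    c=arm.capture(n);save(n+'0',c['pixels']);np.savez(''+n+'0.npz',**c)
    print(n,c['camera_matrix'],c['k1'],np.round(c['camera_from_world'],3).tolist())
E
```

```text
pics
{'t': 0.0, 'joint_positions': array([ 7.52861991e+01,  1.49356395e+01, -7.98596882e+00,  6.71896887e+01,
        4.44944845e-04,  9.00008748e+01]), 'joint_vel': array([0.09172247, 0.04902456, 0.05724193, 0.03721748, 0.00249037,
       0.08255591]), 'effort': array([ 4.07613970e-04, -4.05680931e+01,  2.53919506e+01,  1.86367024e-02,
        1.33534481e-04,  7.59127801e-06]), 'position': array([0.13317043, 0.50712758, 0.23046437]), 'eef_rot': array([-89.99955675,   0.11129704,  75.28532432]), 'force': array([ 0.41324585, -0.27924751,  0.35399718]), 'ft_torque': array([0.01965297, 0.00287144, 0.02282921]), 'opening': 1.0038065926328137}
scene [[454.48908136   0.         312.99923846]
 [  0.         454.48908136 238.35384995]
 [  0.           0.           1.        ]] -0.07500153991974756 [[0.797, 0.604, -0.009, -0.429], [0.309, -0.42, -0.854, -0.098], [-0.52, 0.677, -0.521, 1.274], [0.0, 0.0, 0.0, 1.0]]
top [[537.16240549   0.         325.61839077]
 [  0.         537.16240549 238.90989958]
 [  0.           0.           1.        ]] -0.05448560015168154 [[0.013, -1.0, 0.02, -0.007], [-0.999, -0.014, -0.049, 0.521], [0.049, -0.019, -0.999, 0.997], [0.0, 0.0, 0.0, 1.0]]
wrist [[358.64989193   0.         322.81793637]
 [  0.         358.64989193 240.26464306]
 [  0.           0.           1.        ]] -0.05671049944775536 [[0.255, 0.967, -0.002, -0.525], [0.927, -0.243, 0.287, -0.036], [0.277, -0.075, -0.958, 0.38], [0.0, 0.0, 0.0, 1.0]]
```

View pics/scene0.png

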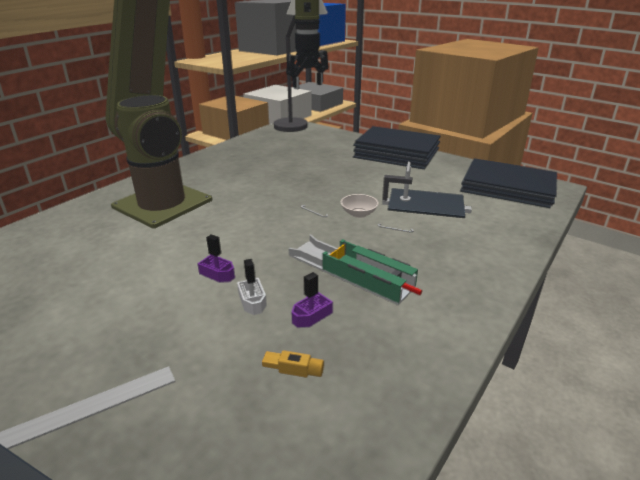

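View pics/top0.png

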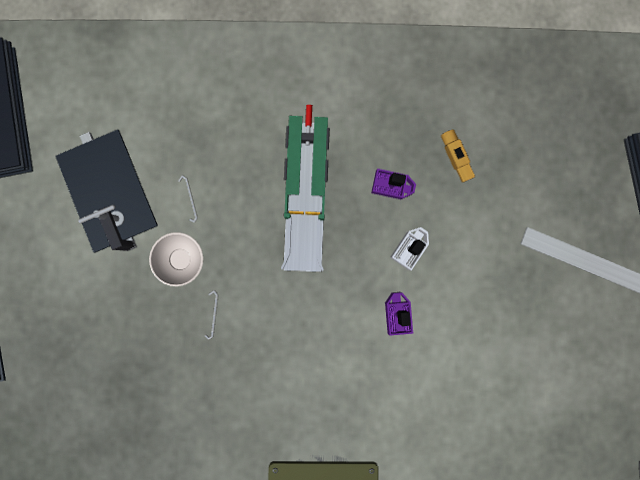

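View pics/wrist0.png

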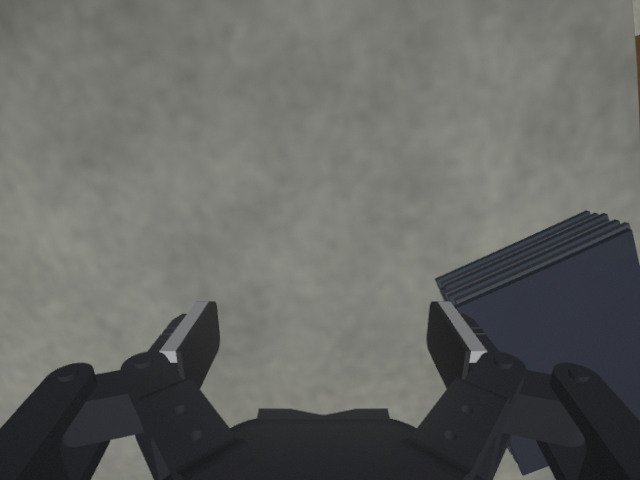

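Top view: the candidates are the silver tray at (411,249), a purple tray at (393,184) and a purple tray at (399,314). The silver (aluminium) one is the target. The box runs from the ledge at (304,270) to the red telltale at (308,110). Next I check with a crop and measure.

Run:
```python
from h import *
c=dict(np.load('top0.npz'));W=pts(c);p=c['pixels']
a=cv2.resize(p[210:290,370:450],None,fx=5,fy=5,interpolation=cv2.INTER_CUBIC)
b=cv2.resize(p[95:285,265:345],(253,600),interpolation=cv2.INTER_CUBIC)
im=np.zeros((600,660,3),np.uint8);im[:400,:400]=a;im[:,405:658]=b;save('crop0',im)
hsv=cv2.cvtColor(p,cv2.COLOR_RGB2HSV)
# tray region
def reg(x0,x1,y0,y1,zlo,zhi):
    m=np.zeros(p.shape[:2],bool);m[y0:y1,x0:x1]=1
    return m&(W[...,2]>zlo)&(W[...,2]<zhi)
def rect(m,n):
    q=W[m][:,:2].astype(np.float32)*1000
    print(n,m.sum(),'rect',cv2.minAreaRect(q),'mean',q.mean(0),'z',np.percentile(W[m][:,2],[5,50,95]))
rect(reg(385,440,220,280,.075,.11),'grip')
rect(reg(385,440,220,280,.008,.04),'tub')
print('bench z near', np.nanmedian(W[280:300,340:380,2]), np.nanmedian(W[150:260,340:365,2]))
g=(hsv[...,0]>60)&(hsv[...,0]<90)&(hsv[...,1]>120)&reg(270,345,100,285,.03,.06)
rect(g,'green')
y=(hsv[...,0]>15)&(hsv[...,0]<32)&(hsv[...,1]>130)&reg(270,345,195,230,.0,.06)
rect(y,'yellow')
l=reg(270,345,222,285,.003,.04);rect(l,'ledge')
r=((hsv[...,0]<8)|(hsv[...,0]>172))&(hsv[...,1]>150)&reg(290,325,95,130,0,.06);rect(r,'red')
for x in (40,20,0):
  pass
```

```text
grip 151 rect ((507.2569580078125, -159.22845458984375), (16.433013916015625, 24.24322509765625), 55.958309173583984) mean [ 506.72412 -158.09567] z [0.07993156 0.09307684 0.09590966]
tub 520 rect ((509.84375, -161.1813201904297), (44.84953308105469, 76.97789001464844), 56.75453567504883) mean [ 506.1371  -157.34277] z [0.01168042 0.024924   0.02918807]
bench z near -0.0005198563527699651 -0.0005466174191266493
green 1960 rect ((651.9783935546875, 39.0224609375), (71.09446716308594, 186.5728759765625), 88.2843246459961) mean [667.4183    38.724384] z [0.04421143 0.04733573 0.05014943]
yellow 69 rect ((569.0328979492188, 41.35865020751953), (55.49421691894531, 1.9717204570770264), 88.52862548828125) mean [568.6849   40.89827] z [0.01438898 0.03684384 0.04312933]
ledge 1759 rect ((495.6946105957031, 35.09832763671875), (115.58563232421875, 140.26953125), 0.8155034184455872) mean [507.39948   42.199745] z [0.00336075 0.00598297 0.02428865]
red 119 rect ((753.7332153320312, 35.885433197021484), (39.57128143310547, 9.444534301757812), 0.8992135524749756) mean [754.1174   35.94775] z [0.02470597 0.02779523 0.03081161]
```

View pics/crop0.png

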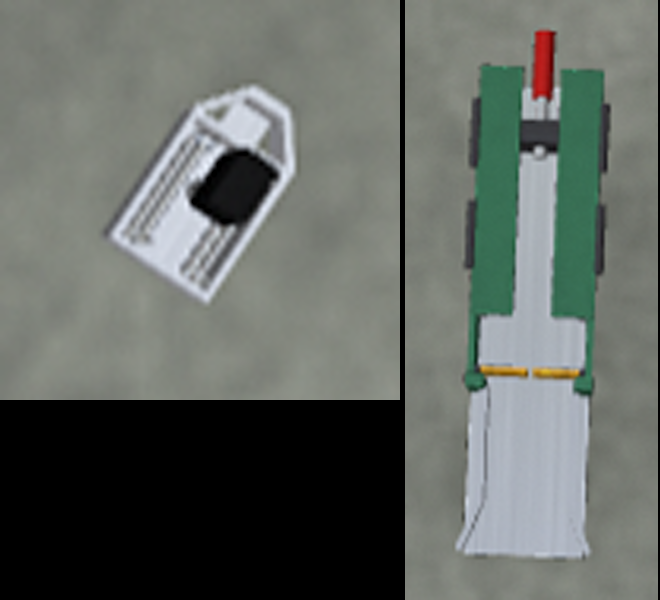

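```bash
cat >> h.py <<'E'
from scipy.spatial.transform import Rotation as Rt
def tool(o=None):
    o=o or arm.get_obs();T=np.eye(4);T[:3,:3]=Rt.from_euler('xyz',o['eef_rot'],degrees=True).as_matrix();T[:3,3]=o['position'];return T
def ray(c,uv,z):
    q=cv2.undistortPoints(np.array(uv,float).reshape(-1,1,2),np.array(c['camera_matrix']),np.array([c['k1'],0,0,0.])).reshape(-1,2)
    T=np.linalg.inv(np.array(c['camera_from_world']));d=np.c_[q,np.ones(len(q))]@T[:3,:3].T
    s=(z-T[2,3])/d[:,2];return T[:3,3]+d*s[:,None]
E
python3 - <<'E'
from h import *
c=dict(np.load('wrist0.npz'))
print(np.round(np.linalg.inv(tool())@np.linalg.inv(c['camera_from_world']),3))
c=dict(np.load('top0.npz'));W=pts(c);p=c['pixels'];hsv=cv2.cvtColor(p,cv2.COLOR_RGB2HSV)
g=(hsv[...,0]>60)&(hsv[...,0]<90)&(hsv[...,1]>120)
g[:100]=0;g[235:]=0;g[:,:270]=0;g[:,345:]=0
rows=[]
for v in range(118,225,6):
    u=np.where(g[v])[0]
    if len(u): 
        a=ray(c,[[u.min(),v],[u.max(),v]],.048);gap=u[:-1][np.diff(u)>4], u[1:][np.diff(u)>4]
        s=''
        if len(gap[0]): s=ray(c,[[gap[0][0],v],[gap[1][-1],v]],.048)[:,1]*1000
        print(v,np.round(a[:,:2]*1000,1).tolist(),s)
for yaw in(-1.7,178.3):
    q=arm.ik([.5,.04,.30],[-90,0,yaw]);print(yaw,q)
print(arm.ik([.507,-.159,.2],[-90,0,-33.5]))
E
```

```text
[[ 1.    -0.    -0.001  0.001]
 [ 0.001 -0.287  0.958 -0.143]
 [-0.001 -0.958 -0.287  0.074]
 [ 0.     0.     0.     1.   ]]
118 [[741.1, 69.4], [742.4, 1.4]] [49.23028213 23.50331698]
124 [[729.9, 69.2], [731.1, 3.1]] [49.04517412 23.33938288]
130 [[718.7, 69.0], [719.9, 4.8]] [50.69497997 23.17603322]
136 [[707.5, 70.7], [708.7, 4.7]] [50.51037137 24.84712978]
142 [[696.4, 70.5], [697.5, 4.5]] [50.32675    24.68349314]
148 [[685.2, 72.1], [686.4, 4.4]] [50.14410392 24.52044135]
154 [[674.1, 71.9], [675.3, 4.2]] [51.79061493 24.35796535]
160 [[663.0, 71.7], [664.1, 5.9]] [51.6085406  24.19605628]
166 [[652.0, 71.5], [653.0, 5.8]] [51.42743461 25.86160032]
172 [[640.9, 73.1], [642.0, 5.6]] [51.24728588 25.69950873]
178 [[629.8, 72.9], [630.9, 7.3]] [52.89098291 25.53798533]
184 [[618.8, 72.7], [619.9, 5.3]] [52.71148083 27.20001588]
190 [[607.8, 72.6], [608.9, 5.2]] [52.53293094 27.03839399]
196 [[596.8, 74.2], [597.8, 6.8]] [72.36254586  6.84429831]
202 [[585.8, 74.0], [586.9, 6.7]] [72.17315649  6.69653468]
208 [[574.9, 73.8], [575.9, 6.5]] [71.98497889  6.54903487]
214 [[563.9, 75.4], [564.9, 6.4]] [68.16769064  8.22020006]
-1.7 [ 4.57392126e+00  1.14273357e+01 -2.32258602e+00  7.62500783e+01
  2.54444375e-14  9.62739213e+01]
178.3 [ 4.57392126e+00  1.14273357e+01 -2.32258602e+00  7.62500783e+01
 -2.54444375e-14 -8.37260787e+01]
[-1.74119186e+01  1.63849347e+01 -1.05959222e+01  6.30191431e+01
  2.54444375e-14  1.06088081e+02]
```

Run:
```python
from h import *
arm.reach([.6,.06,.14],[-90,0,-1.7])
c=arm.capture('wrist');save('wrist1',c['pixels']);np.savez('wrist1.npz',**c);print(arm.get_obs()['t'])
```

```text
2.525
```

View pics/wrist1.png

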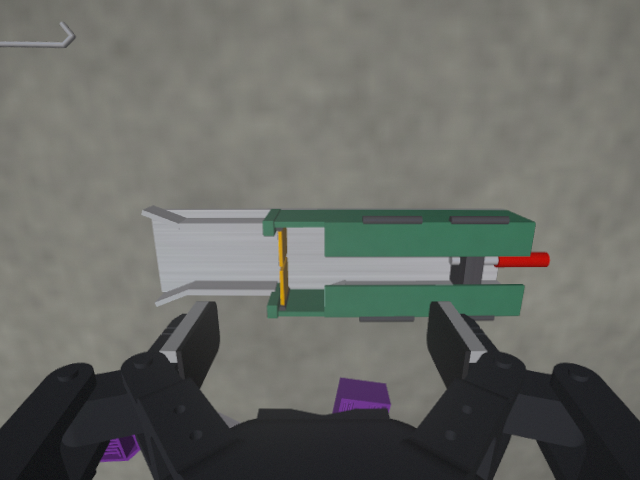

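The wrist view shows the box with the ledge at columns 155-280, the flaps at column 283, and the roof from column 325 to about 528. The stop bar is near column 470.

Run:
```python
from h import *
c=dict(np.load('wrist1.npz'));p=c['pixels'];W=pts(c);hsv=cv2.cvtColor(p,cv2.COLOR_RGB2HSV)
g=(hsv[...,0]>60)&(hsv[...,0]<90)&(hsv[...,1]>110)
z=W[...,2]
roof=g&(z>.0455)&(z<.052)
A=[];B=[];
for u in range(335,440,5):
    v=np.where(g[200:330,u])[0]+200
    k=np.argmax(np.diff(v)); e=ray(c,[[u,v[k]+.5],[u,v[k+1]-.5]],.048)
    A.append(e[0]);B.append(e[1])
A=np.array(A)*1e3;B=np.array(B)*1e3
fa=np.polyfit(A[:,0],A[:,1],1);fb=np.polyfit(B[:,0],B[:,1],1)
print('slot edges',np.degrees(np.arctan([fa[0],fb[0]])),'width',np.polyval(fa,650)-np.polyval(fb,650),'mid@650',(np.polyval(fa,650)+np.polyval(fb,650))/2)
print('roof z',np.median(z[roof]),'ledge z',np.median(z[235:275,175:260]),'bench',np.median(z[320:330,40:140]))
# roof corners in world
for v in (235,245,292,300):
    u=np.where(roof[v])[0];e=ray(c,[[u.min()-.5,v],[u.max()+.5,v]],.048)*1e3;print('roof ends',v,u.min(),u.max(),e[:,:2].round(1).tolist())
# guides: wall top by depth
for u in range(195,262,12):
    col=z[200:310,u]; m=np.where((col>.019)&(col<.029))[0]+200
    print(u,m.min(),m.max(),(W[m,u,1]*1e3).round(0).tolist(),(col[m-200]*1e3).round(0).tolist())
y=(hsv[...,0]>15)&(hsv[...,0]<32)&(hsv[...,1]>130);y[:, :270]=0;y[:,300:]=0
print('yellow',cv2.minAreaRect((W[y&(z>.038)][:,:2]*1e3).astype(np.float32)),np.mean(W[y&(z>.038)],0))
d=z[255:285,440:505];print((W[268,440:500:4,0]*1e3).round().tolist(),(z[268,440:500:4]*1e3).round().tolist())
```

```text
Traceback (most recent call last):
ValueError: attempt to get argmax of an empty sequence
```

```bash
cat > m.py <<'E'
from h import *
c=dict(np.load('wrist1.npz'));p=c['pixels'];W=pts(c);hsv=cv2.cvtColor(p,cv2.COLOR_RGB2HSV)
print(hsv[240,380],hsv[300,380],p[240,380])
g=(hsv[...,0]>60)&(hsv[...,0]<95)&(hsv[...,1]>90)
z=W[...,2]
roof=g&(z>.0445)&(z<.053)
A=[];B=[];
for u in range(335,440,5):
    v=np.where(g[200:330,u])[0]+200
    k=np.argmax(np.diff(v)); e=ray(c,[[u,v[k]+.5],[u,v[k+1]-.5]],.048)
    A.append(e[0]);B.append(e[1])
A=np.array(A)*1e3;B=np.array(B)*1e3
fa=np.polyfit(A[:,0],A[:,1],1);fb=np.polyfit(B[:,0],B[:,1],1)
print('slot edges',np.degrees(np.arctan([fa[0],fb[0]])),'width',np.polyval(fa,650)-np.polyval(fb,650),'mid@650',(np.polyval(fa,650)+np.polyval(fb,650))/2)
print('roof z',np.median(z[roof]),'ledge z',np.median(z[235:275,175:260]),'bench',np.median(z[320:330,40:140]))
for v in (235,245,292,300):
    u=np.where(roof[v])[0]
    if len(u):e=ray(c,[[u.min()-.5,v],[u.max()+.5,v]],.048)*1e3;print('roof ends',v,u.min(),u.max(),e[:,:2].round(1).tolist())
for u in range(195,262,12):
    col=z[200:310,u]; m=np.where((col>.019)&(col<.029))[0]+200
    print(u,m.min(),m.max(),(W[m,u,1]*1e3).round(0).tolist(),(col[m-200]*1e3).round(0).tolist())
y=(hsv[...,0]>15)&(hsv[...,0]<32)&(hsv[...,1]>130);y[:, :270]=0;y[:,300:]=0
print('yellow',cv2.minAreaRect((W[y&(z>.038)][:,:2]*1e3).astype(np.float32)),np.mean(W[y&(z>.038)],0))
print((W[268,440:500:4,0]*1e3).round().tolist(),(z[268,440:500:4]*1e3).round().tolist())
E
python3 m.py
```

```text
[ 76 109 115] [ 76 109 115] [ 66 115  92]
slot edges [-1.68721834 -1.51468858] width 22.53827788885142 mid@650 41.24835596494943
roof z 0.04798030166428577 ledge z nan bench nan
roof ends 235 326 533 [[601.1, 68.7], [745.6, 64.7]]
roof ends 245 325 531 [[600.2, 61.6], [745.2, 57.4]]
roof ends 292 326 522 [[600.0, 26.3], [743.6, 21.5]]
roof ends 300 326 521 [[599.8, 20.0], [743.8, 15.0]]
195 222 294 [74.0, 74.0, 73.0, 72.0, 72.0, 71.0, 70.0, 69.0, 21.0, 21.0, 21.0, 19.0, 18.0, 18.0, 17.0, 16.0] [21.0, 23.0, 25.0, 24.0, 23.0, 25.0, 24.0, 23.0, 20.0, 23.0, 25.0, 24.0, 23.0, 24.0, 25.0, 25.0]
207 222 294 [74.0, 74.0, 73.0, 72.0, 72.0, 71.0, 70.0, 69.0, 20.0, 20.0, 20.0, 19.0, 18.0, 17.0, 17.0, 15.0] [21.0, 24.0, 24.0, 24.0, 25.0, 25.0, 24.0, 24.0, 19.0, 22.0, 24.0, 23.0, 24.0, 24.0, 24.0, 23.0]
219 222 294 [73.0, 73.0, 73.0, 72.0, 71.0, 70.0, 70.0, 69.0, 21.0, 20.0, 20.0, 19.0, 18.0, 18.0, 16.0, 16.0] [20.0, 24.0, 25.0, 23.0, 22.0, 23.0, 24.0, 25.0, 22.0, 22.0, 25.0, 24.0, 24.0, 25.0, 24.0, 25.0]
231 222 294 [73.0, 73.0, 72.0, 72.0, 71.0, 70.0, 69.0, 68.0, 19.0, 19.0, 19.0, 18.0, 17.0, 1
[... 158 characters left out ...]
8.0, 19.0, 19.0, 18.0, 18.0, 17.0, 16.0, 16.0, 14.0] [21.0, 24.0, 24.0, 24.0, 24.0, 23.0, 23.0, 24.0, 21.0, 22.0, 24.0, 24.0, 24.0, 25.0, 25.0, 23.0]
255 222 295 [73.0, 73.0, 72.0, 71.0, 71.0, 69.0, 69.0, 68.0, 19.0, 19.0, 18.0, 19.0, 18.0, 17.0, 16.0, 15.0, 14.0] [21.0, 24.0, 25.0, 25.0, 25.0, 23.0, 24.0, 25.0, 19.0, 21.0, 22.0, 26.0, 25.0, 25.0, 25.0, 25.0, 23.0]
yellow ((568.3405151367188, 42.74254608154297), (57.36647415161133, 2.8955585956573486), 87.96886444091797) [0.56847374 0.04234003 0.04169155]
[695.0, 699.0, 702.0, 703.0, 703.0, 703.0, 703.0, 705.0, 708.0, 712.0, 714.0, 733.0, 737.0, 739.0, 743.0] [6.0, 6.0, 7.0, 14.0, 21.0, 30.0, 37.0, 38.0, 39.0, 37.0, 39.0, 6.0, 5.0, 6.0, 6.0]
```

Run:
```python
from h import *
arm.move_l([.56,-.05,.19],max_speed=.25)
arm.reach([.507,-.152,.19],[-90,0,-33.5])
c=arm.capture('wrist');save('wrist2',c['pixels']);np.savez('wrist2.npz',**c);print(arm.get_obs()['t'],arm.get_obs()['position'])
p=c['pixels'];W=pts(c);z=W[...,2]
def rect(m,n):
    q=W[m][:,:2].astype(np.float32)*1000
    print(n,m.sum(),'rect',cv2.minAreaRect(q),'mean',q.mean(0),'z',np.percentile(W[m][:,2],[5,50,95]))
n=(np.hypot(W[...,0]-.507,W[...,1]+.159)<.07)
n&=(np.arange(480)<330)[:,None]
rect(n&(z>.0905)&(z<.1),'gript')
rect(n&(z>.01)&(z<.035),'tub')
```

```text
3.7667 [ 0.50753001 -0.15084193  0.18936487]
gript 750 rect ((505.4769287109375, -157.4080810546875), (15.957086563110352, 23.890962600708008), 55.78071212768555) mean [ 505.53137 -156.9642 ] z [0.09213303 0.09386211 0.09507332]
tub 2313 rect ((508.30010986328125, -159.47894287109375), (44.637691497802734, 77.24221801757812), 56.847476959228516) mean [ 507.28983 -153.67021] z [0.01392838 0.02557998 0.02902383]
```

View pics/wrist2.png

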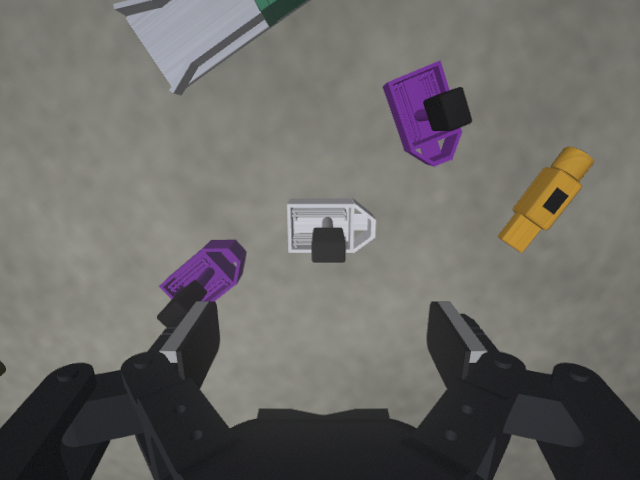

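Tray at (326,230) in the wrist view, nose to the right and aligned with the jaws. The purple grips are clear of the fingers. Now grasping.

Run:
```python
from h import *
r=[-90,0,-33.6]
arm.reach([.5062,-.1583,.14],r)
arm.move_gripper(.75)
print('g',arm.move_l([.5062,-.1583,.057],max_speed=.12,guard=8))
print(arm.get_obs()['force'])
arm.move_gripper(0,newtons=60)
o=arm.get_obs();print(o['opening']*85,o['force'],o['ft_torque'],o['position'])
arm.move_l([.5062,-.1583,.12],max_speed=.1)
o=arm.get_obs();print(o['t'],o['opening']*85,o['force'],o['ft_torque'],o['position'])
c=arm.capture('top');save('top1',c['pixels']);np.savez('top1.npz',**c)
c=arm.capture('wrist');save('wrist3',c['pixels'])
```

```text
g False
[ 0.69293353 -0.43686731  0.22206191]
23.11570929662975 [0.54316838 0.06919285 4.1453893 ] [0.07333054 0.14806971 0.02141216] [ 0.50696545 -0.15849883  0.05780731]
6.5 22.796846510681476 [-0.73742438  0.07556532 -4.6413089 ] [-0.01906472  0.00287994 -0.01803893] [ 0.50540851 -0.15805688  0.11920553]
```

View pics/wrist3.png

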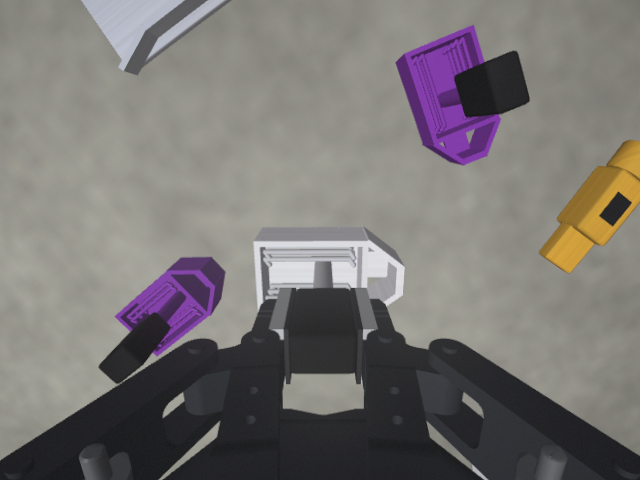

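Lifted (about 4.6 N, 23 mm jaw gap, tray level). Next I carry it above the ledge and check the alignment.

Run:
```python
from h import *
arm.move_l([.5062,-.1583,.15],max_speed=.15)
arm.reach([.5105,.044,.15],[-90,0,-1.65])
arm.move_l([.5105,.044,.11],max_speed=.1)
o=arm.get_obs();print(o['t'],o['opening']*85,o['force'],o['ft_torque'],o['position'],o['eef_rot'])
for n in('wrist','top','scene'):
    c=arm.capture(n);save(n+'4',c['pixels']);np.savez(n+'4.npz',**c)
save('scene4c',cv2.resize(arm.capture('scene')['pixels'][180:330,220:440],None,fx=3,fy=3,interpolation=cv2.INTER_CUBIC))
```

```text
8.325 22.9559289542755 [ 0.23073908  0.81075281 -3.27355944] [ 0.06388637 -0.03561222 -0.01540365] [0.51060051 0.04322136 0.10999989] [-9.00062170e+01  1.56569183e-02 -1.73667134e+00]
```

View pics/wrist4.png

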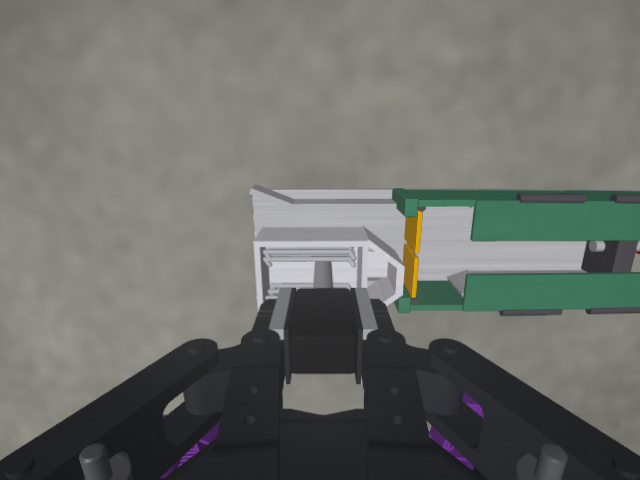

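View pics/scene4c.png

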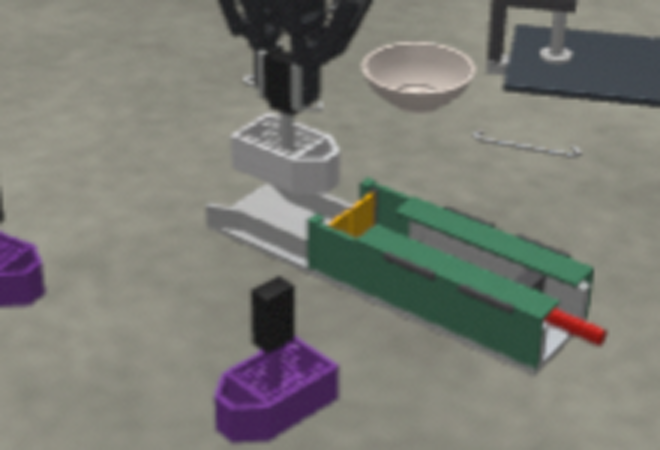

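View pics/top4.png

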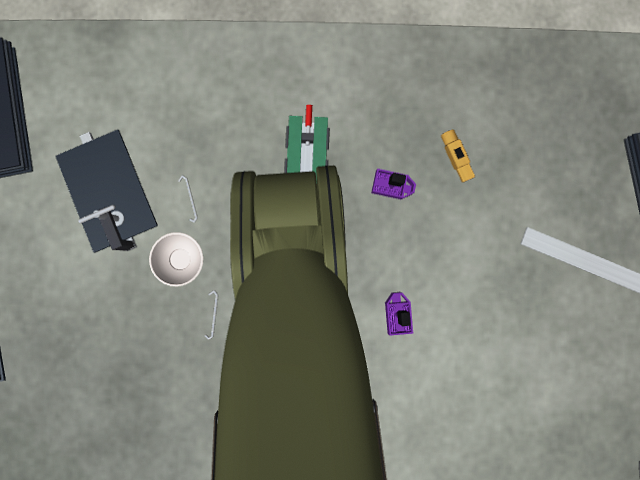

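Run:
```python
from h import *
c=dict(np.load('wrist4.npz'));p=c['pixels'];W=pts(c);z=W[...,2]
for u in (270,300,340,360):
    print(u,[(v,*(W[v,u,1:]*1e3).round(1)) for v in range(225,250,2)])
for u in(300,345):
    s=W[230:239,u];print('side wall',s.mean(0)*1e3)
# tail edge
print('tail row250',[(u,*(W[250,u,[0,2]]*1e3).round(1)) for u in range(250,266,2)])
print('nose row285',[(u,*(W[285,u,[0,2]]*1e3).round(1)) for u in range(392,412,2)])
hsv=cv2.cvtColor(p,cv2.COLOR_RGB2HSV);g=(hsv[...,0]>60)&(hsv[...,0]<95)&(hsv[...,1]>90)
A=[];B=[]
for u in range(480,575,5):
    v=np.where(g[180:330,u])[0]+180;k=np.argmax(np.diff(v));e=ray(c,[[u,v[k]+.5],[u,v[k+1]-.5]],.048)*1e3;A.append(e[0]);B.append(e[1])
A=np.array(A);B=np.array(B);m=np.r_[np.c_[A[:,:2],A[:,2]*0],np.c_[B[:,:2],B[:,2]*0+1]]
fa=np.polyfit(A[:,0],A[:,1],1);fb=np.polyfit(B[:,0],B[:,1],1)
print(fa,fb,'angle',np.degrees([fa[0],fb[0]]),'mid650',(np.polyval(fa,650)+np.polyval(fb,650))/2,'w',np.polyval(fa,650)-np.polyval(fb,650))
print('roof front',[ (u,*(W[220,u]*1e3).round(1)) for u in range(466,480,2)])
# left guide inner edge
for u in(300,330,370):
    print('guide',u,[(v,*(W[v,u,1:]*1e3).round(1)) for v in range(186,210,2)])
# tray yaw: top-rim row by column
r=[]
for u in range(265,362,4):
    v=[v for v in range(222,250) if z[v,u]>.045][0]; r.append(ray(c,[[u,v-.5]],.053)[0]*1e3)
r=np.array(r);f=np.polyfit(r[:,0],r[:,1],1);print('tray bottom-left edge yaw',np.degrees(f[0]),'y@510',np.polyval(f,510.5))
```

```text
270 [(225, np.float64(55.7), np.float64(4.6)), (227, np.float64(54.4), np.float64(5.4)), (229, np.float64(66.4), np.float64(56.5)), (231, np.float64(66.4), np.float64(61.0)), (233, np.float64(66.4), np.float64(65.3)), (235, np.float64(66.2), np.float64(68.5)), (237, np.float64(66.3), np.float64(72.9)), (239, np.float64(66.2), np.float64(76.3)), (241, np.float64(66.1), np.float64(79.4)), (243, np.float64(65.4), np.float64(80.6)), (245, np.float64(64.2), np.float64(80.2)), (247, np.float64(59.7), np.float64(69.1)), (249, np.float64(58.6), np.float64(69.2))]
300 [(225, np.float64(55.6), np.float64(6.9)), (227, np.float64(65.9), np.float64(52.4)), (229, np.float64(65.7), np.float64(56.1)), (231, np.float64(65.9), np.float64(61.2)), (233, np.float64(65.7), np.float64(64.7)), (235, np.float64(65.9), np.float64(69.1)), (237, np.float64(66.1), np.float64(73.8)), (239, np.float64(65.9), np.float64(76.9)), (241, np.float64(65.8), np.float64(80.0)), (243, np.float64(65.2), np.float64(81.4)), (245, np.float64(63.8), np.float64(80.2)), (247, np.float64(59.8), np.float64(71.0)), (249, np.float64(5
[... 3589 characters left out ...]
.3), np.float64(23.8)), (206, np.float64(72.1), np.float64(24.2)), (208, np.float64(71.0), np.float64(25.3))]
guide 370 [(186, np.float64(80.6), np.float64(-0.4)), (188, np.float64(79.4), np.float64(0.9)), (190, np.float64(78.9), np.float64(6.3)), (192, np.float64(77.3), np.float64(5.3)), (194, np.float64(76.1), np.float64(6.5)), (196, np.float64(74.6), np.float64(5.9)), (198, np.float64(73.3), np.float64(6.6)), (200, np.float64(73.0), np.float64(12.0)), (202, np.float64(72.8), np.float64(18.4)), (204, np.float64(72.7), np.float64(24.4)), (206, np.float64(71.1), np.float64(23.5)), (208, np.float64(70.1), np.float64(24.6))]
tray bottom-left edge yaw -1.1963617184302364 y@510 65.92653443136214
```

Run:
```python
from h import *
r=[-90,0,-1.7]
arm.move_l([.5105,.0450,.075],rot=r,max_speed=.08)
arm.sleep(.3)
f0=np.mean([(arm.sleep(.03),arm.get_obs()['force'])[1] for _ in range(8)],0);print('hang',f0)
hit=arm.move_l([.5105,.0450,.060],max_speed=.012,guard=2.5)
o=arm.get_obs();print(hit,o['t'],o['position'],o['force'],o['ft_torque'])
f1=np.mean([(arm.sleep(.03),arm.get_obs()['force'])[1] for _ in range(8)],0);print('set',f1)
c=arm.capture('wrist');save('wrist5',c['pixels']);np.savez('wrist5.npz',**c)
save('scene5c',cv2.resize(arm.capture('scene')['pixels'][180:330,220:440],None,fx=3,fy=3,interpolation=cv2.INTER_CUBIC))
```

```text
hang [ 0.19692207  0.31817919 -3.60972564]
True 10.5667 [0.5103414  0.04496054 0.0638014 ] [ 0.78987873 -0.39197486  6.34200419] [-0.03297007 -0.13481373  0.0733166 ]
set [-0.04785322 -0.27258321  5.73683301]
```

View pics/wrist5.png

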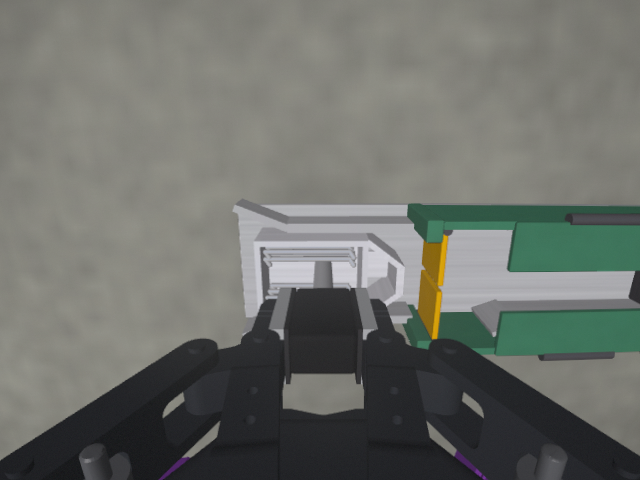

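View pics/scene5c.png

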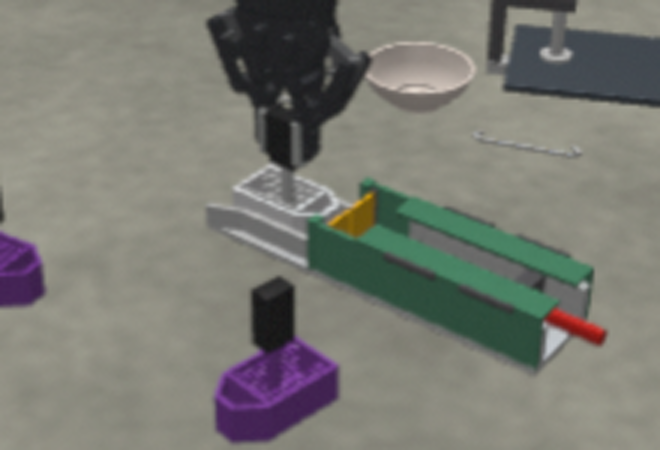

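The tray sits on the ledge between the guides, upright, with its nose short of the flaps. Next I measure the side gap and ease the vertical preload.

Run:
```python
from h import *
c=dict(np.load('wrist5.npz'));W=pts(c)
for u in(310,350):
    print(u,[(v,*(W[v,u,1:]*1e3).round(1)) for v in range(212,248,2)])
    s=[v for v in range(222,245) if .012<W[v,u,2]<.031]; print('wall y',np.median(W[s,u,1])*1e3)
for u in(400,408): print(u,[(v,*(W[v,u,1:]*1e3).round(1)) for v in range(212,330,6)])
p=arm.get_obs()['position']
for dz in(.0005,.001):
    arm.move_l([.5105,.0450,.0638-.0004+dz],max_speed=.01)
    f=np.mean([(arm.sleep(.03),arm.get_obs()['force'])[1] for _ in range(8)],0);print(dz,f,arm.get_obs()['position'],arm.get_obs()['t'])
    if f[2]<.5:break
```

```text
310 [(212, np.float64(76.2), np.float64(5.4)), (214, np.float64(74.9), np.float64(5.1)), (216, np.float64(74.0), np.float64(6.1)), (218, np.float64(74.2), np.float64(12.0)), (220, np.float64(74.0), np.float64(16.0)), (222, np.float64(74.0), np.float64(20.4)), (224, np.float64(73.8), np.float64(24.1)), (226, np.float64(72.8), np.float64(24.4)), (228, np.float64(71.7), np.float64(24.2)), (230, np.float64(70.5), np.float64(24.1)), (232, np.float64(69.3), np.float64(23.6)), (234, np.float64(67.6), np.float64(21.5)), (236, np.float64(67.5), np.float64(24.8)), (238, np.float64(67.7), np.float64(29.3)), (240, np.float64(67.8), np.float64(33.5)), (242, np.float64(66.9), np.float64(33.8)), (244, np.float64(66.0), np.float64(34.3)), (246, np.float64(65.1), np.float64(34.8))]
wall y 70.5261312169651
350 [(212, np.float64(75.8), np.float64(6.8)), (214, np.float64(74.5), np.float64(6.1)), (216, np.float64(73.3), np.float64(6.2)), (218, np.float64(73.3), np.float64(11.1)), (220, np.float64(73.3), np.float64(16.0)), (222, np.float64(73.6), np.float64(21.4)), (224, np.float64(73.1), np.float64(23.7)
[... 1682 characters left out ...]
), np.float64(6.5)), (260, np.float64(45.9), np.float64(7.1)), (266, np.float64(41.9), np.float64(6.6)), (272, np.float64(37.7), np.float64(5.8)), (278, np.float64(33.7), np.float64(5.6)), (284, np.float64(30.2), np.float64(6.6)), (290, np.float64(26.0), np.float64(6.2)), (296, np.float64(22.4), np.float64(6.9)), (302, np.float64(17.4), np.float64(5.1)), (308, np.float64(18.9), np.float64(15.9)), (314, np.float64(19.0), np.float64(23.2)), (320, np.float64(16.7), np.float64(26.0)), (326, np.float64(13.9), np.float64(27.8))]
0.0005 [-0.41114976  0.04535778  2.07088083] [0.51056493 0.04500586 0.06394536] 11.5833
0.001 [-0.28267348 -0.41359048 -2.81106653] [0.51005682 0.04495415 0.06403156] 12.1
```

Side gaps are about 2 mm each, so it is centred. Sliding in, in steps under a guard.

```bash
cat >> h.py <<'E'
def fm(n=4): return np.mean([(arm.sleep(.02),arm.get_obs()['force'])[1] for _ in range(n)],0)
S=-np.tan(np.radians(1.7))
def P(x,z=.0644,dy=0): return [x,.0450+S*(x-.5105)+dy,z]
E
python3 - <<'E'
from h import *
for x in (.53,.55,.57,.59,.61,.63):
    hit=arm.move_l(P(x),max_speed=.04,guard=12)
    o=arm.get_obs();print(x,hit,o['t'],o['position'].round(4),fm().round(2),o['ft_torque'].round(2),round(o['opening']*85,1))
    if hit: break
c=arm.capture('wrist');save('wrist6',c['pixels']);np.savez('wrist6.npz',**c)
save('scene6c',cv2.resize(arm.capture('scene')['pixels'][180:330,220:440],None,fx=3,fy=3,interpolation=cv2.INTER_CUBIC))
E
```

```text
0.53 False 12.7417 [0.5297 0.0444 0.0641] [-1.63  0.35 -3.8 ] [0.04 0.36 0.03] 23.1
0.55 False 13.4583 [0.5513 0.0438 0.0645] [-0.62 -0.14 -4.12] [ 0.03  0.08 -0.02] 23.1
0.57 True 13.8583 [0.5556 0.0433 0.0642] [-0.24  0.27  5.37] [-0.06 -0.15  0.06] 23.1
```

View pics/wrist6.png

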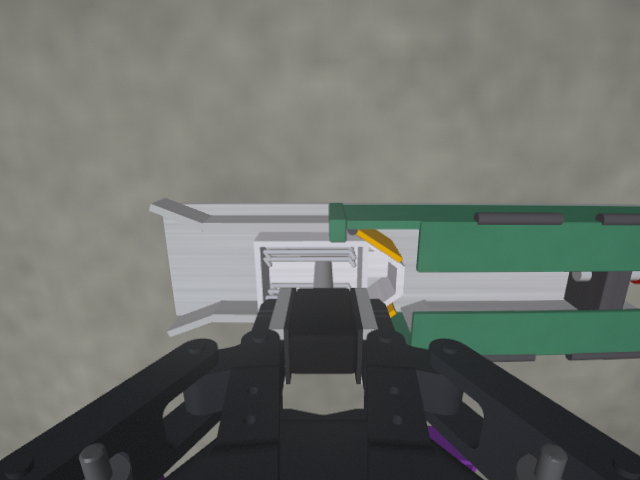

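View pics/scene6c.png

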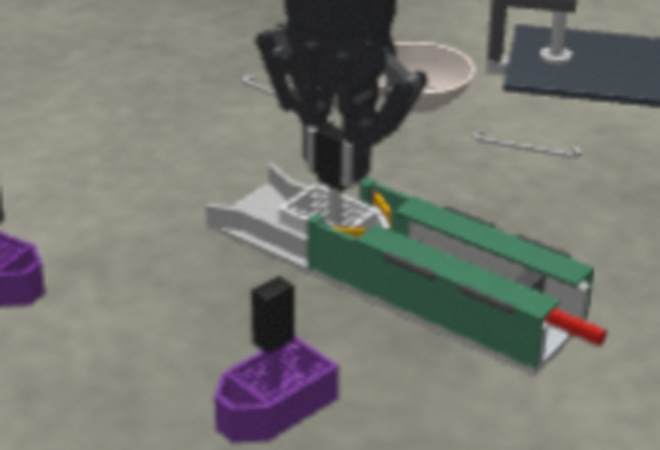

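The guard tripped on vertical floor load, not on the push: Fz went up about 9 N and Fx stayed near 0. I ease up 0.5 mm and carry on.

Run:
```python
from h import *
arm.move_l(P(.556,.0649),max_speed=.01);print(fm())
z=.0649
for x in (.565,.575,.585,.60,.615,.63,.640):
    hit=arm.move_l(P(x,z),max_speed=.035,guard=12)
    o=arm.get_obs();f=fm();print(x,hit,o['t'],o['position'].round(4),f.round(2),o['ft_torque'].round(2))
    if f[2]>1: z+=.0003
    if hit: break
c=arm.capture('wrist');save('wrist7',c['pixels']);np.savez('wrist7.npz',**c)
```

```text
[ 0.91946978 -1.59824821 -2.60596395]
0.565 True 14.9083 [0.5558 0.0432 0.0646] [-1.71 -0.13  4.61] [-0.1  -0.03  0.08]
```

View pics/wrist7.png

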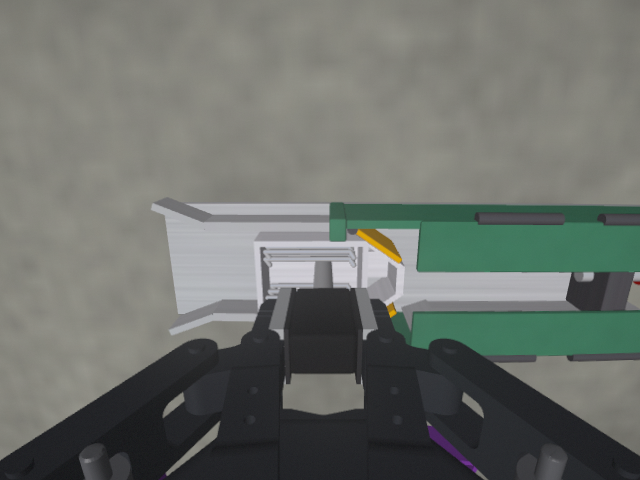

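Run:
```python
from h import *
for z in(.0654,.0660):
    arm.move_l(P(.556,z),max_speed=.02);o=arm.get_obs();print(z,o['position'].round(4),fm(6),o['eef_rot'].round(2),o['ft_torque'])
for x in (.560,.565,):
    hit=arm.move_l(P(x,z),max_speed=.02,guard=10)
    o=arm.get_obs();f=fm();print(x,hit,o['t'],o['position'].round(4),o['force'].round(2),f.round(2),o['ft_torque'].round(2))
    if hit: break
```

```text
0.0654 [0.5548 0.0435 0.0648] [-2.34696974 -1.40074652 -1.28947417] [-90.21   1.42  -1.71] [-0.38302603  0.36176962  0.00165075]
0.066 [0.5547 0.0436 0.0652] [-2.62750571 -1.38869911 -6.13300776] [-90.2    1.44  -1.71] [-0.31906428  0.59573035  0.0403    ]
0.56 False 16.0833 [0.5586 0.0437 0.0654] [-5.01 -0.96 -5.02] [-5.34 -0.59 -5.27] [-0.07  1.22  0.05]
0.565 False 16.55 [0.5653 0.0435 0.066 ] [-1.84 -0.63 -5.43] [-2.67 -0.21 -5.65] [-0.03  0.79 -0.03]
```

The tool orientation crept to 1.4° nose-down, because rot=None keeps the deflected attitude. I restore it explicitly and always pass rot from here on.

Run:
```python
from h import *
r=[-90,0,-1.7]
arm.move_l(P(.565,.0655),rot=r,max_speed=.01);o=arm.get_obs();print(o['position'].round(4),fm(6),o['eef_rot'].round(2),o['ft_torque'].round(2))
z=.0652
for x in (.572,.58,.59):
    hit=arm.move_l(P(x,z),rot=r,max_speed=.03,guard=12)
    o=arm.get_obs();f=fm();print(x,hit,o['t'],o['position'].round(4),o['eef_rot'].round(2),f.round(2),o['ft_torque'].round(2))
    if hit: break
c=arm.capture('wrist');save('wrist8',c['pixels']);np.savez('wrist8.npz',**c)
W=pts(c)
print([(v,*(W[v,290,1:]*1e3).round(1)) for v in range(228,250,2)])
print('rim z tail..', [(u,round(float(np.nanmedian(W[243:245,u,2]))*1e3,1)) for u in range(262,325,10)])
save('scene8c',cv2.resize(arm.capture('scene')['pixels'][180:330,220:440],None,fx=3,fy=3,interpolation=cv2.INTER_CUBIC))
```

```text
[0.566  0.0434 0.0659] [-0.52063923 -0.12607354 -5.61963075] [-89.99  -0.13  -1.7 ] [-0.03  0.23 -0.03]
0.572 False 17.35 [0.5727 0.0432 0.0652] [-8.999e+01 -5.000e-02 -1.700e+00] [-1.    0.22 -4.99] [-0.07  0.36 -0.02]
0.58 False 17.8333 [0.5815 0.043  0.0655] [-89.99  -0.14  -1.7 ] [ 1.03 -0.34 -4.98] [-0.03 -0.16 -0.01]
0.59 False 18.3833 [0.5906 0.0426 0.0652] [-9.0e+01 -4.0e-02 -1.7e+00] [ 0.18 -0.18 -4.87] [-0.06  0.03 -0.03]
[(228, np.float64(75.3), np.float64(47.4)), (230, np.float64(73.1), np.float64(42.6)), (232, np.float64(71.7), np.float64(41.1)), (234, np.float64(70.6), np.float64(40.9)), (236, np.float64(65.4), np.float64(26.1)), (238, np.float64(65.4), np.float64(29.9)), (240, np.float64(65.8), np.float64(34.9)), (242, np.float64(64.6), np.float64(34.4)), (244, np.float64(64.1), np.float64(36.1)), (246, np.float64(63.1), np.float64(36.2)), (248, np.float64(58.4), np.float64(24.9))]
rim z tail.. [(262, 35.7), (272, 35.2), (282, 35.6), (292, 35.3), (302, 35.4), (312, 35.7), (322, 35.9)]
```

View pics/wrist8.png

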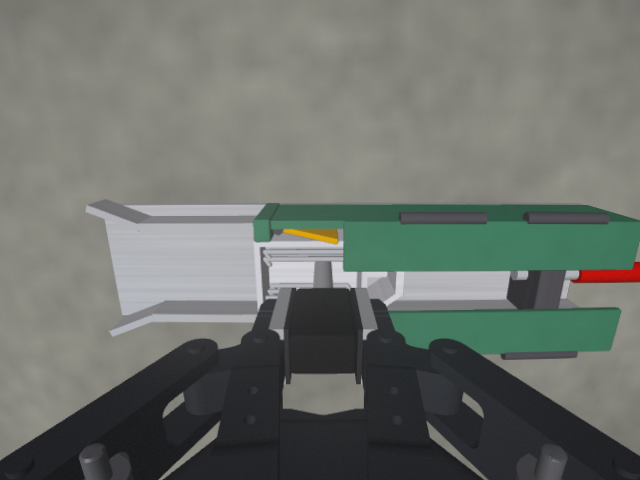

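View pics/scene8c.png

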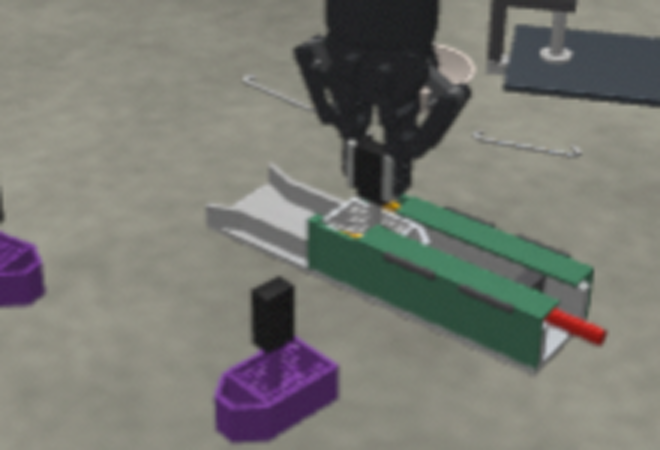

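Level again, flaps riding along the sides. Continuing to short of the stop, a bit lower so the tray slides on the floor.

Run:
```python
from h import *
r=[-90,0,-1.7]
z=.0646
for x in (.60,.61,.62,.63,.64,.645):
    hit=arm.move_l(P(x,z),rot=r,max_speed=.03,guard=10)
    o=arm.get_obs();f=fm();print(x,hit,o['t'],o['position'].round(4),o['eef_rot'].round(2),f.round(2),o['ft_torque'].round(2))
    if hit: break
    if f[2]>0: z+=.0003
c=arm.capture('wrist');save('wrist9',c['pixels']);np.savez('wrist9.npz',**c)
```

```text
0.6 False 19.0333 [0.6006 0.0423 0.0646] [-9.0e+01 -5.0e-02 -1.7e+00] [ 0.04 -0.15 -5.07] [-0.06 -0.04 -0.06]
0.61 False 19.5833 [0.6109 0.042  0.0647] [-9.0e+01 -7.0e-02 -1.7e+00] [ 0.26 -0.13 -4.73] [-0.05 -0.1   0.02]
0.62 False 20.1333 [0.6208 0.0417 0.0647] [-9.0e+01 -7.0e-02 -1.7e+00] [ 0.16 -0.35 -5.14] [ 0.01 -0.01  0.04]
0.63 False 20.6833 [0.6307 0.0414 0.0647] [-9.00e+01 -6.00e-02 -1.71e+00] [ 0.16  0.66 -5.18] [-0.03 -0.02 -0.04]
0.64 False 21.2333 [0.6405 0.0412 0.0647] [-9.0e+01 -4.0e-02 -1.7e+00] [ 0.39  0.2  -3.68] [0.02 0.02 0.03]
0.645 False 21.6167 [0.6454 0.041  0.0647] [-9.0e+01 -3.0e-02 -1.7e+00] [ 0.17  0.05 -4.02] [0.   0.06 0.02]
```

View pics/wrist9.png

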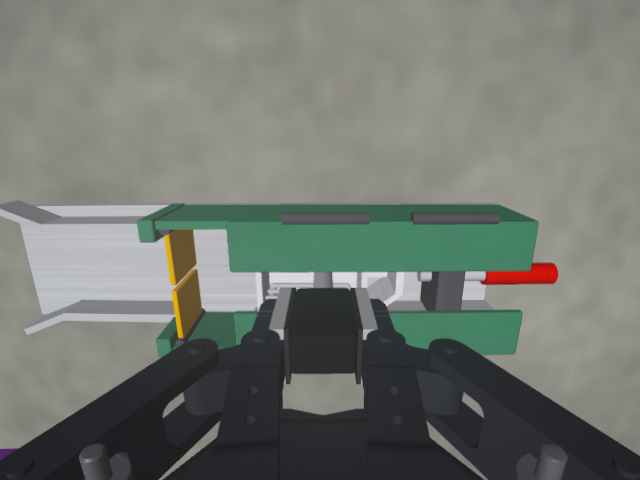

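The flaps have shut behind the tail (columns 165-200) and the nose at about column 405 is short of the stop face at about column 422. Now the slow feel for the stop.

Run:
```python
from h import *
r=[-90,0,-1.7];z=.0645
print(arm.move_l(P(.652,z),rot=r,max_speed=.015,guard=6),fm(6))
hit=arm.move_l(P(.675,z),rot=r,max_speed=.007,guard=5)
o=arm.get_obs();print(hit,o['t'],o['position'].round(4),o['eef_rot'].round(2),o['force'].round(2),fm(8).round(2),o['ft_torque'].round(2))
c=arm.capture('wrist');save('wrist10',c['pixels']);np.savez('wrist10.npz',**c)
W=pts(c);v=278
for v in(276,282):print([(u,*(W[v,u,[0,2]]*1e3).round(1)) for u in range(385,430,2)])
```

```text
False [-0.10188895 -0.04042624 -4.17207647]
True 24.1917 [0.6617 0.0405 0.0639] [-90.     0.22  -1.7 ] [-0.01  0.68  3.63] [-0.59 -0.14  5.81] [ 0.01 -0.13  0.07]
[(385, np.float64(697.4), np.float64(8.7)), (387, np.float64(698.5), np.float64(8.7)), (389, np.float64(698.4), np.float64(16.3)), (391, np.float64(698.5), np.float64(21.8)), (393, np.float64(698.7), np.float64(26.3)), (395, np.float64(698.7), np.float64(31.7)), (397, np.float64(699.3), np.float64(34.1)), (399, np.float64(700.3), np.float64(34.1)), (401, np.float64(701.5), np.float64(33.7)), (403, np.float64(702.3), np.float64(34.5)), (405, np.float64(703.3), np.float64(34.9)), (407, np.float64(703.8), np.float64(37.0)), (409, np.float64(704.6), np.float64(37.9)), (411, np.float64(705.5), np.float64(38.4)), (413, np.float64(706.5), np.float64(38.4)), (415, np.float64(707.6), np.float64(38.1)), (417, np.float64(708.5), np.float64(38.5)), (419, np.float64(709.8), np.float64(37.5)), (421, np.float64(710.7), np.float64(38.1)), (423, np.float64(711.7), np.float64(38.2)), (425, np.float64(712.7), np.float64(38.1)), (427, np.float
[... 386 characters left out ...]
9, np.float64(700.6), np.float64(33.5)), (401, np.float64(701.4), np.float64(34.6)), (403, np.float64(702.6), np.float64(33.9)), (405, np.float64(703.2), np.float64(35.6)), (407, np.float64(703.6), np.float64(38.5)), (409, np.float64(704.9), np.float64(37.3)), (411, np.float64(705.9), np.float64(37.5)), (413, np.float64(706.8), np.float64(38.1)), (415, np.float64(707.8), np.float64(38.0)), (417, np.float64(709.1), np.float64(37.2)), (419, np.float64(709.7), np.float64(38.5)), (421, np.float64(711.0), np.float64(37.5)), (423, np.float64(712.1), np.float64(37.5)), (425, np.float64(712.9), np.float64(38.1)), (427, np.float64(714.0), np.float64(38.1)), (429, np.float64(715.1), np.float64(37.9))]
```

View pics/wrist10.png

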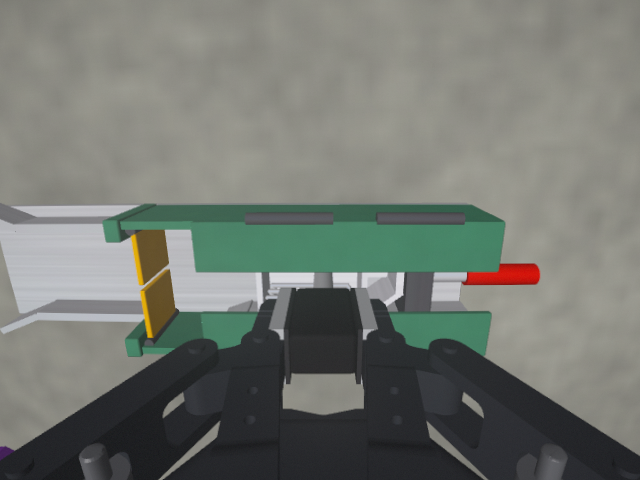

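```bash
cat > red.py <<'E'
from h import *
def red(c):
    p=c['pixels'];hsv=cv2.cvtColor(p,cv2.COLOR_RGB2HSV)
    m=((hsv[...,0]<8)|(hsv[...,0]>172))&(hsv[...,1]>150)&(hsv[...,2]>90);m[:200]=0;m[330:]=0;m[:,:400]=0
    v,u=np.where(m);vc=np.median(v);W=pts(c)
    row=np.where(m[int(vc)])[0];e=ray(c,[[row.min()-.5,vc],[row.max()+.5,vc]],.028)
    xs=[]
    for k in range(int(vc)-4,int(vc)+5):
        r=np.where(m[k])[0];xs.append(ray(c,[[r.max()+.5,k]],.026)[0,0])
    return e[:,0]*1e3,np.mean(xs)*1e3
if __name__=='__main__':
    for n in('wrist1','wrist9','wrist10'):
        print(n,*red(dict(np.load(n+'.npz'))))
    r=[-90,0,-1.7]
    arm.move_l(P(.6618,.0648),rot=r,max_speed=.01);o=arm.get_obs();print(o['t'],o['position'].round(4),o['eef_rot'].round(2),fm(8).round(2),o['ft_torque'].round(2))
    c=arm.capture('wrist');print(red(c))
E
python3 red.py
```

```text
wrist1 [733.01609826 773.81260012] 774.7112506022866
wrist9 [733.34772514 773.8023722 ] 774.9601262952024
wrist10 [738.32533793 779.15120303] 780.3160818805532
24.8833 [0.6609 0.0405 0.0639] [-90.01   0.11  -1.7 ] [-0.5   0.47 -3.65] [ 0.06  0.13 -0.03]
(array([737.78387452, 778.13548812]), np.float64(779.3632826187577))
```

The telltale's red tail has moved about 4.5-5 mm, so the nose is on the pin. I creep the rest in 0.4 mm steps, watching Fx.

Run:
```python
from h import *
from red import red
r=[-90,0,-1.7]
for i in range(9):
    x=.6620+.0004*i
    hit=arm.move_l(P(x,.0649),rot=r,max_speed=.006,guard=8);f=fm(5);o=arm.get_obs();c=arm.capture('wrist')
    print(round(x,4),hit,round(o['t'],2),o['position'].round(4),o['eef_rot'].round(2)[:2],f.round(2),o['ft_torque'].round(2),'red',round(red(c)[1],1),red(c)[0].round(1))
    if hit or f[0]<-6 or f[2]>2: break
save('wrist11',c['pixels'])
```

```text
0.662 False 25.4 [0.6618 0.0405 0.0647] [-9.e+01  3.e-02] [-0.53  0.21 -4.29] [ 0.06  0.16 -0.04] red 780.2 [738.4 778.9]
0.6624 False 25.78 [0.6619 0.0405 0.0648] [-9.001e+01  5.000e-02] [-2.07  0.14 -3.98] [-0.    0.57 -0.02] red 780.3 [738.5 779.1]
0.6628 False 26.17 [0.6621 0.0405 0.0648] [-9.e+01  8.e-02] [-4.16 -0.7  -2.12] [0.   1.09 0.06] red 780.4 [738.6 779.1]
0.6632 False 26.55 [0.6621 0.0405 0.0648] [-90.     0.12] [-5.78  0.03 -1.17] [-0.01  1.25 -0.02] red 780.4 [738.7 779.2]
0.6636 False 26.93 [0.6622 0.0405 0.0648] [-90.     0.15] [-6.18 -0.34 -0.33] [-0.04  1.51 -0.05] red 780.4 [738.7 779.1]
```

The telltale has saturated (about +5.6 mm) and Fx rises steeply to -6 N, so the tray is home. Next I relax the push, lower it to the floor, release and look.

Run:
```python
from h import *
from red import red
r=[-90,0,-1.7]
arm.move_l(P(.6625,.0648),rot=r,max_speed=.006);print(fm())
for z in (.0644,.0641,.0638):
    hit=arm.move_l(P(.6625,z),rot=r,max_speed=.006,guard=4);f=fm(5);o=arm.get_obs()
    print(z,hit,o['t'],o['position'].round(4),f.round(2))
    if hit or f[2]>-1: break
c=arm.capture('wrist');print('red',red(c))
p=o['position']
arm.move_gripper(.55);f=fm();o=arm.get_obs();print(o['opening'],o['t'],f)
c=arm.capture('wrist');print('red after',red(c));save('wrist12',c['pixels'])
arm.move_l(P(.6625,.20),rot=r,max_speed=.1)
c=arm.capture('wrist');np.savez('wrist13.npz',**c);save('wrist13',c['pixels'])
save('scene13c',cv2.resize(arm.capture('scene')['pixels'][180:330,220:440],None,fx=3,fy=3,interpolation=cv2.INTER_CUBIC));print(arm.get_obs()['t'],red(c))
```

```text
[-5.73740532 -0.18245802 -1.6495366 ]
0.0644 False 27.7167 [0.6621 0.0405 0.0645] [-5.68 -0.16 -1.02]
0.0641 False 28.05 [0.6621 0.0405 0.0642] [-5.55 -0.14 -0.76]
red (array([739.07725236, 779.53266222]), np.float64(780.6344717946602))
0.5477463304371283 28.525 [0.03348161 0.26497381 0.01124171]
red after (array([738.81376908, 779.38837485]), np.float64(780.4714675772224))
30.1833 (array([738.78726178, 778.81063493]), np.float64(779.237549285871))
```

View pics/wrist13.png

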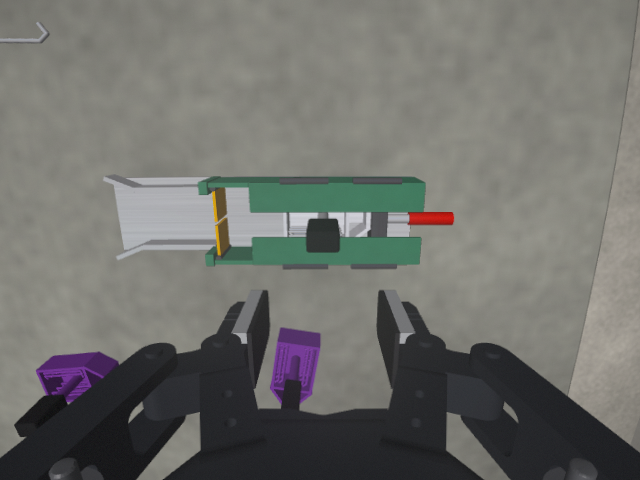

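View pics/scene13c.png

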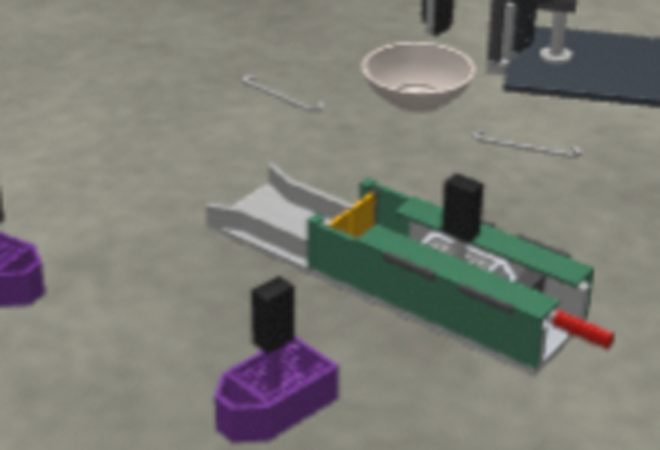

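The tray is upright inside with its nose at the stop (black grip at (323,235)). The flaps are shut (column 221), the red tail is still out and the gripper is clear. Handing in.

```bash
python3 -c "
from h import *
arm.hand_in();print(arm.get_obs()['t'])"
```

```text
the job is handed in; nothing more can be done
the job is handed in; nothing more can be done
```

I gripped the silver tray fore and aft, set it on the front ledge and slid it through the flaps until it came home on the back stop. I then let go, backed off and handed in at about 30 s of the 54 s allowed.

**Last checks**
- **Home:** the telltale's red tail moved out 5.6–5.8 mm, stopped moving while the push force rose to about 6 N, and stayed there after release. The tray's origin is at about box x = 96 mm, inside the 76–106 mm range.
- **Flaps and tray:** both flaps are shut behind the tail, and the tray is upright.
- **Bystanders:** I went nowhere near the dish, hammer head, loose hooks or purple trays. I did not re-measure their positions at the end.

**What disagreed or went wrong**
- **Cameras:** the top and wrist cameras differed by about 2 mm sideways, so I centred the tray using only the wrist camera.
- **Floor contact:** the guard stopped the arm three times during the slide, each time on vertical load against the floor rather than forward push. Measured after each stop, that load was about 10 N or less.
- **Tilt:** after the first two stops the tray was briefly about 1.4° nose-down. I levelled it before going on.
- **Sliding height:** for part of the way the tray may have ridden up to about 1 mm above the floor instead of sliding on it.

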